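# Feed a round soap round the corner deck into the wrapping machine

## Task

The next soap for the wrapping machine is the rose one under the top spacer plate of the stack: lift that plate off and lay it squarely on the pile of spacer plates, then stand the soap flat on the open infeed end of the steel deck and let go of it. Slide the soap along the deck between the guide rails, round the bend, until it is fully home against the red stop, without lifting it off the deck or tipping it. Leave the rest of the stack, the pile and everything else on the table where they are.

Things in the scene. Friction and masses are not known exactly. Their poses are not given: they have to be found in the camera images.
- wrapper: white tabletop soap-wrapping machine with a stainless L-shaped infeed deck, fixed. Origin at table height under the middle of the open infeed end; x along the deck's first leg, y along its second leg (to the cabinet), z up. Deck surface 40 mm above the table; first leg x -50..225, y -58..58 mm, second leg x 109..225 mm up to the cabinet, which fills x 10..350, y 270..550 mm, 212 mm high
- infeed (a point): point on the deck surface in the middle of its open infeed end (0, 0, 40 mm in the machine's frame), axes as the machine's; free of rails for x -50..42 mm, 115 mm wide
- mouth (a point): point on the deck, (66, 0, 40) mm in the machine's frame: start of the lane between two 8 mm aluminium rods, 60 mm clear between them, rods 9 to 17 mm above the deck, their black bracket knobs outside the lane up to 28 mm above it. The rods flare from 104 mm apart at x 42 mm to the lane here. Lane centreline: y = 0 from here to x = 75 mm, then the bend
- bend (a point): point on the deck surface half way round the bend, (138.6, 26.4, 40) mm in the machine's frame; the lane's centreline is a quarter circle of radius 90 mm about (75, 90) mm, from (75, 0) to (165, 90) mm, then runs straight along x = 165 mm in +y to the stop
- home (a point): point on the deck surface, (165, 165, 40) mm in the machine's frame, under the centre of a soap that touches the red stop plate across the lane (22 mm tall, face at y 191 mm). A clear finger guard (yellow front edge at y 160 mm, underside 41 mm and top 45 mm above the deck, 100 mm wide) covers the lane from y 160 mm to the cabinet
- soap_top: rose-red round soap with cream swirls, hard, 52 mm diameter, 28 mm high, about 60 g, lying flat in the stack between two spacer plates at the start; origin at the centre of its underside, z up. It slides on the deck (friction about 0.35) but jams on the outer rail in the bend if pushed outward instead of along the lane at the soap
- plate_top: uppermost pale-blue rigid plastic spacer plate, 90 mm (its x) by 60 mm (its y) by 8 mm, 42 g, flat on top of the rose soap, 64 mm above the table at its underside and overhanging the soap by about 4 mm in y; origin at the centre of its underside
- soap_low: cream soap with rose swirls, 52 mm diameter, 28 mm high, standing on the table at the bottom of the stack; origin at the centre of its underside; it stays
- plate_low: spacer plate like the uppermost one, between the two soaps of the stack, 28 mm above the table; origin at the centre of its underside; it stays on the lower soap
- pile_low: lower of the two spacer plates already lying on the pile, 90 by 60 by 8 mm, flat on the table; origin at the centre of its underside
- pile_top: upper spacer plate of the pile, same size, x along its 90 mm side, underside 8 mm and top face 16 mm above the table; origin at the centre of its underside
- tower_low: bystander: cream soap, 52 by 28 mm, lower one of a pair standing on the table; origin at the centre of its underside
- tower_top: bystander: pink soap standing on tower_low, top 56 mm above the table; origin at the centre of its underside
- bottle: bystander: aluminium bottle with black cap, 60 mm diameter, 168 mm tall; origin at the centre of its underside
- scraper: bystander: flat scraper lying on the table, 175 mm long (along its x), steel blade 85 mm wide, wooden handle 30 mm wide and 16 mm high; origin on the table under the ferrule between handle and blade
Mind the look-alikes: they are no part of the job. What is shaped like the plate_top but green or purple is not meant.

How it is judged:
By the outcome, as a careful person would: the job done as asked, in the order asked, and still so for the second after the job is handed in, with the robot touching nothing.
It also fails if it takes over 67 s, if anything falls off the work surface, if the arm or the gripper's body presses on something with over 40 N, if the wrist force passes 120 N, or if a joint passes its speed limit or range.

## Robot

A 6-joint arm with a two-finger parallel gripper is mounted at the origin on the work surface. World frame = base frame: x ahead of the robot, y to its left, z up, the work surface at z = 0. Lengths are in m, angles in rad, forces in N, time in s.
With the tool pointing down it reaches from about 0.375 to 0.975 m from the base axis. Payload 3.8 kg.
Tool frame: the origin (TCP) lies midway between the tips of the shut fingers; the grasp point (between the pads) lies 19 mm behind it; z points along the fingers, y is the line along which they close (so a half turn about z gives the same grasp; the last joint's range is limited). The gripper opens to 85 mm and grips with 20 to 120 N. Pads are 22 mm wide; open, the fingers measure 114 mm over their backs; the gripper's body (76 mm by 85 mm) begins 54 mm behind the grasp point. The pads swing forward as they close: fully open they stand 13 mm farther back than shut.
Start: joints at [-1.171, 0.264, 1.604, -0, 1.274, -0.037], TCP at [0.286, -0.612, 0.231] pointing down, gripper open.
Joint ranges: [-2.63, 2.63], [-0.94, 2.18], [0.31, 2.57], [-1.31, 4.45], [0, 2.66], [-2.55, 2.55]. Speed limits (rad/s): [2.57, 2.57, 3.14, 3.14, 3.14, 3.14].

## Interface

Orientations are given as a rotation vector (axis times angle).
In Python, from workcell import bot, imaging gives the robot as it stands.
- The arm moves only by the tool step_arm, never from a script. Its argument "series" is a list of rows, each an object of numbers: "grip": the closure, from -1 (fully open) to 1 (shut); "x", "y", "z": the shift along the tool's x, y, z normalised to -1 to 1, where 1 is 500 mm; "ax", "ay", "az": the turn, a rotation vector about the tool's x, y, z normalised to -1 to 1, where 1 is 30 degrees. A call has 1 to 12 rows; each row is the pose to reach, as a shift and turn from the pose commanded when the call began, along the tool's axes at that moment; what a row does not reach only later rows make up. A row lasts 1/10 s, in which the tool goes at most 50 mm and 8.59 degrees, less where a joint would pass 70% of its speed; a pose out of reach is approached as far as the arm can. A call with a number of a shift or a turn outside -1 to 1 is refused whole. A call with a gripper value outside its range is refused whole. The fingers move at their own pace and stop on an object; "force" is the grip in N (left out, the last holds). Time passes only in rows, so rows that repeat a pose let the fingers close. It gives the time, the measured TCP pose, the force, the opening and the grip force at its end, in the units of the state.
- bot.read_state(): the state, without advancing time (a new reading comes with each control period).
- imaging.read_camera(name): name is "side" or "top"; returns a dict with "img" (420x560x3 uint8, red, green, blue), "fx", "fy", "cx", "cy" (pixels), "k1" (the pictures are not rectified: a ray, as slopes to the right and down, at radius r is drawn at 1 + k1 r^2 times it, then the intrinsics apply), "R" (3x3) and "t" (3): a world point X has camera coordinates R X + t. Camera axes: x right, y down, z forward; pixel columns grow to the right and rows downward; lengths in m; the calibration is good to about 2 mm. A picture is of the moment at which its call begins. There is no depth.
- bot.finish_job(): hands the job in; it is judged then, once.
The state is a dict: "time": time; "q": joint angles; "joint_vel": joint speeds; "joint_torque": joint torques, N m; "tool_pos": TCP position; "tcp_rot": TCP orientation; "wrist_force": force on the tool from outside, world axes, zero at the start; "torque": the same for the moment, N m; "width": opening from 0.0 (shut) to 1.0 (fully open); "grip_force": force on a finger pad.
Only numpy, scipy, OpenCV 4.12 (cv2) and the standard library are available. Lean on these libraries where they do the work, as an engineer would, in place of code of your own. Each camera call takes 0.05 s, during which the arm holds its last target. There are 200 camera calls.

## Working session

There is one attempt and no reset: what is moved stays moved. The work goes in short steps, Python scripts to look and compute and a tool call to move; the robot and the scene stay as the last step left them, time stands still between calls to the robot, and variables do not carry over. Pictures are saved under pics/ and viewed, at most 10 in all, crops included, and the job is handed in when it is done.

Besides the shell and the picture viewer there is one more tool, called after "Request:" as name(argument=value, ...), one argument or row to a line, values as JSON. step_arm: Moves the arm, as the interface text tells. Scaled input: -1 to 1 covers 500 mm each way for a shift and 30 degrees each way for a turn. Its arguments: {"type":"object","properties":{"series":{"type":"array","items":{"type":"object","properties":{"grip":{"type":"number"},"x":{"type":"number","minimum":-1,"maximum":1},"y":{"type":"number","minimum":-1,"maximum":1},"z":{"type":"number","minimum":-1,"maximum":1},"ax":{"type":"number","minimum":-1,"maximum":1},"ay":{"type":"number","minimum":-1,"maximum":1},"az":{"type":"number","minimum":-1,"maximum":1}}}},"force":{"type":"number"}},"required":["series"]}

```bash
mkdir -p pics; cat > h.py <<'E'
import numpy as np, cv2, pickle
from scipy.spatial.transform import Rotation as Rn
from workcell import bot, imaging
def shot(n,f):
    c=imaging.read_camera(n); cv2.imwrite(f'pics/{f}.png',c['img'][:,:,::-1]); pickle.dump(c,open(f'pics/{f}.pkl','wb')); return c
def load(f): return pickle.load(open(f'pics/{f}.pkl','rb'))
def ray(c,uv):
    K=np.array([[c['fx'],0,c['cx']],[0,c['fy'],c['cy']],[0,0,1]],float)
    d=(np.array(uv,float)-[c['cx'],c['cy']])/[c['fx'],c['fy']]
    s=d.copy()
    for _ in range(20): s=d/(1+c['k1']*(s@s))
    R=np.array(c['R']);t=np.array(c['t'])
    return -R.T@t, R.T@np.array([s[0],s[1],1])
def atz(c,uv,z):
    o,d=ray(c,uv); return o+d*(z-o[2])/d[2]
def proj(c,X):
    p=np.array(c['R'])@np.array(X,float)+np.array(c['t']); s=p[:2]/p[2]; s=s*(1+c['k1']*(s@s))
    return s*[c['fx'],c['fy']]+[c['cx'],c['cy']]
E
python3 - <<'E'
from h import *
for n in('top','side'):
    c=shot(n,n+'0'); o=-np.array(c['R']).T@c['t']; print(n,o,c['fx'],c['k1'],np.round(c['R'],2).tolist())
    
print(bot.read_state())
E
```

```text
top [ 0.21307802 -0.03507912  1.49748421] 503.4112769656694 0.003498041301295922 [[-0.01, -1.0, 0.02], [-0.98, 0.0, -0.17], [0.17, -0.02, -0.98]]
side [-0.22166184  0.62586241  0.77540589] 532.8116997258616 -0.04190144797398554 [[-0.69, -0.72, 0.01], [-0.42, 0.4, -0.82], [0.58, -0.57, -0.58]]
{'time': 0.1, 'q': array([-1.17092323e+00,  2.64716972e-01,  1.60523767e+00,  1.69920990e-05,
        1.27367267e+00, -3.69076861e-02]), 'joint_vel': array([-0.00078761, -0.00134785, -0.00284305,  0.00039797,  0.00086253,
        0.00076274]), 'joint_torque': array([ 4.36207065e-04, -5.16706574e+01, -3.68590236e+01, -5.58954969e-05,
        6.24585198e-03,  2.21588081e-09]), 'tool_pos': array([ 0.28528713, -0.6110311 ,  0.23005999]), 'tcp_rot': array([-3.06501689e+00, -6.80210956e-01,  5.51400718e-04]), 'wrist_force': array([ 0.37813734, -0.37295843,  0.50155731]), 'torque': array([-1.62561336e-02,  5.71735440e-02, -5.21042699e-05]), 'grip_force': 0.0, 'width': 0.9968084441877053}
```

View pics/top0.png

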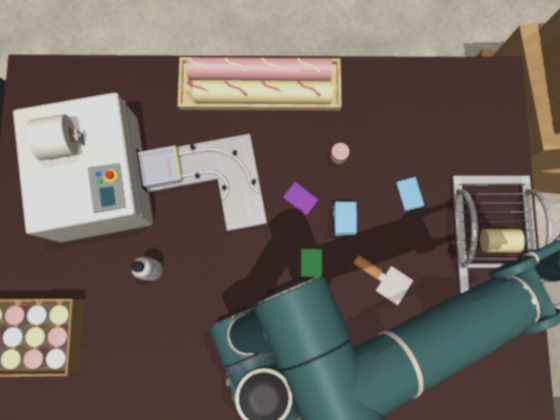

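View pics/side0.png

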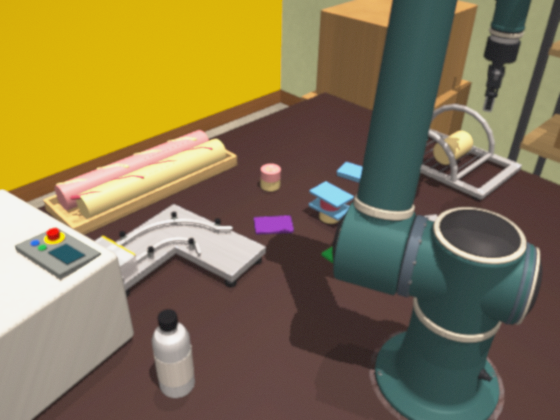

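The light-blue candidates are the stack at top (346,218), where the side view (331,195) shows soaps under the plate, and the pile at top (410,193), which lies flat in the side view at (352,171). Green (311,263) and purple (300,198) are decoys. I'll confirm this in an enlarged crop.

```bash
python3 - <<'E'
from h import *
t=load('top0')['img'][:,:,::-1]; s=load('side0')['img'][:,:,::-1]
a=cv2.resize(t[125:245,130:280],None,fx=5,fy=5,interpolation=cv2.INTER_CUBIC)
cv2.imwrite('pics/c1.png',a)
b=cv2.resize(t[170:250,320:440],(480,320),interpolation=cv2.INTER_CUBIC); d=cv2.resize(s[150:240,300:372],(320,400),interpolation=cv2.INTER_CUBIC)
m=np.zeros((400,800,3),np.uint8); m[:320,:480]=b; m[:,480:]=d; cv2.imwrite('pics/c2.png',m)
c=load('top0')
hsv=cv2.cvtColor(t,cv2.COLOR_BGR2HSV); mk=cv2.inRange(hsv,(95,60,110),(115,255,255)); mk[:170]=0;mk[250:]=0;mk[:,:320]=0
n,l,st,ce=cv2.connectedComponentsWithStats(mk)
for i in range(1,n):
    if st[i,4]<60: continue
    p=np.argwhere(l==i)[:,::-1].astype(np.float32); r=cv2.minAreaRect(p); bx=cv2.boxPoints(r); print(st[i],ce[i],r)
    z=.072 if ce[i][0]<380 else .016
    w=np.array([atz(c,q,z)[:2] for q in bx]); print(np.round(w,4).tolist(),atz(c,ce[i],z),[np.linalg.norm(w[k]-w[k-1]) for k in range(4)])
E
```

```text
[396 177  28  34 652] [409.67331288 193.49846626] ((409.7110290527344, 193.53671264648438), (31.70405387878418, 20.78483009338379), 73.3007583618164)
[[0.5659, -0.3875], [0.5844, -0.4492], [0.4904, -0.472], [0.4723, -0.411]] [ 0.52809192 -0.42984279  0.016     ] [np.float64(0.09650428935479197), np.float64(0.06438336336214721), np.float64(0.09681812408416435), np.float64(0.06370053569248069)]
[333 201  24  35 772] [344.92357513 217.63082902] ((344.5, 218.0), (34.0, 23.0), 90.0)
[[0.4945, -0.191], [0.4943, -0.2577], [0.3952, -0.2548], [0.3955, -0.1889]] [ 0.44566176 -0.22431951  0.072     ] [np.float64(0.09902763902288238), np.float64(0.06670602649277599), np.float64(0.0991385750544063), np.float64(0.06590887749178516)]
```

View pics/c1.png

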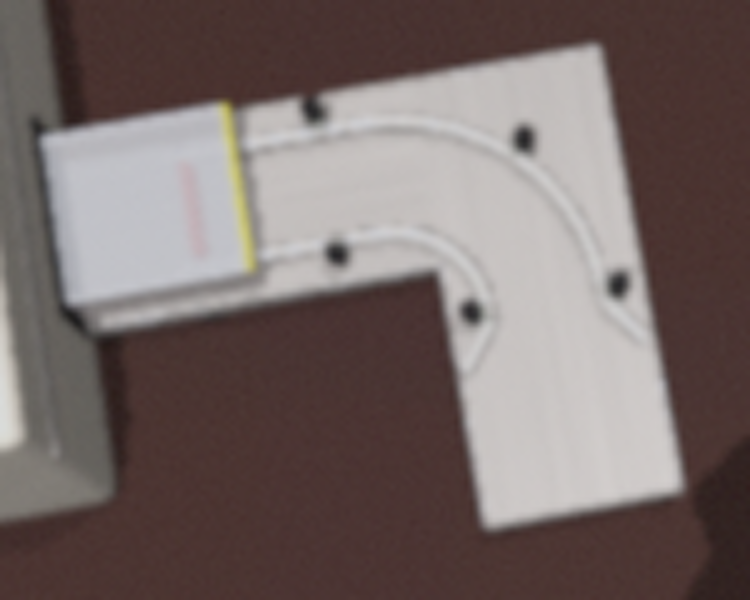

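View pics/c2.png

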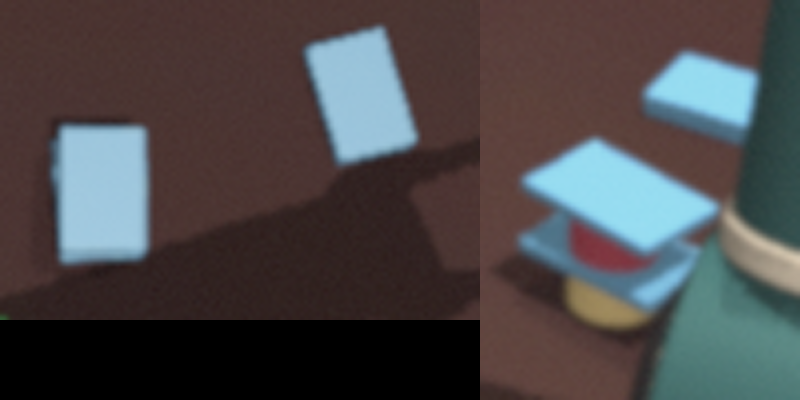

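The crop shows the blue plate over the rose soap in the stack (346,218). The pile is flat at (410,193). The deck corners and yellow guard edge are clear, so I'll fit poses to them.

```bash
cat >> h.py <<'E'
def go(x,y,z,yaw,s=None):
    "normalised shift/turn from the present pose to a tool-down pose, tool x at yaw (deg)"
    s=s or bot.read_state(); R=Rn.from_rotvec(s['tcp_rot']); p=s['tool_pos']
    T=Rn.from_euler('z',yaw,degrees=True)*Rn.from_euler('x',180,degrees=True)
    d=R.inv().apply(np.array([x,y,z])-p)/.5; a=np.degrees((R.inv()*T).as_rotvec())/30
    print(dict(zip(['x','y','z','ax','ay','az'],np.round(np.r_[d,a],4).tolist())), 'mm',np.round(np.linalg.norm(d)*500))
def fit(obs,x0):
    "obs: (cam, uv, model xyz); returns x,y,yaw"
    from scipy.optimize import least_squares
    def f(v):
        c,s=np.cos(v[2]),np.sin(v[2]); 
        return np.concatenate([proj(k,[v[0]+c*m[0]-s*m[1],v[1]+s*m[0]+c*m[1],m[2]])-uv for k,uv,m in obs])
    r=least_squares(f,x0,loss='soft_l1'); return r.x, r.fun.reshape(-1,2)
E
python3 - <<'E'
from h import *
t=load('top0'); s=load('side0')
C=lambda x,y,o,k:np.array([o[0]+(x+.5)/k-.5,o[1]+(y+.5)/k-.5])
ob=[(t,C(*p,(130,125),5),m) for p,m in [((487,529),(-.05,.058,.04)),((684,492),(-.05,-.058,.04)),((600,43),(.225,-.058,.04)),((437,271),(.109,.058,.04)),((228,103),(.215,.16,.085)),((254,271),(.115,.16,.085))]]
v,r=fit(ob,[.4,.08,.1]); print('machine',v,np.degrees(v[2])); print(np.round(r,1).tolist())
T=lambda p:C(*p,(320,170),4)
S=lambda p:C(p[0]-480,p[1],(300,150),4.4444)
q=[(.045,.03),(.045,-.03),(-.045,-.03),(-.045,.03)]
tp=[(61,126),(147,126),(147,250),(60,252)]; sp=[(597,138),(719,209),(646,251),(523,182)]
for nm,o in (('top only',[(t,T(a),(*m,.072)) for a,m in zip(tp,q)]),('side only',[(s,S(a),(*m,.072)) for a,m in zip(sp,q)])):
    v,r=fit(o,[.445,-.22,0]); print(nm,v,np.degrees(v[2]),np.round(r,1).tolist())
o=[(t,T(a),(*m,z)) for a,m,z in zip([(305,46),(384,26),(418,142),(341,165)],q,[.016,.016,.008,.008])]
v,r=fit(o,[.53,-.43,.24]); print('pile',v,np.degrees(v[2]),np.round(r,1).tolist())
E
```

```text
machine [0.47474449 0.06923223 0.18568915] 10.639204454024426
[[-0.1, -0.2], [-0.3, -0.2], [-0.2, 1.1], [0.8, -0.8], [-0.1, 0.5], [0.0, -0.1]]
top only [ 0.44850554 -0.22624267 -0.01688103] -0.9672118795484131 [[0.2, 0.0], [-0.6, 0.3], [-0.2, 0.2], [0.6, -0.6]]
side only [ 0.44340085 -0.22665183 -1.33863354] -76.6980519472288 [[3.4, 0.4], [-2.2, -8.3], [-2.7, -0.3], [2.4, 7.3]]
pile [ 0.52966801 -0.43237959  0.2662272 ] 15.253695126078428 [[0.7, 0.4], [-0.4, 0.3], [-0.4, -0.1], [0.1, -0.7]]
```

```bash
python3 - <<'E'
from h import *
t=load('top0'); s=load('side0')
C=lambda x,y,o,k:np.array([o[0]+(x+.5)/k-.5,o[1]+(y+.5)/k-.5])
T=lambda p:C(*p,(320,170),4)
S=lambda p:C(p[0]-480,p[1],(300,150),4.4444)
q=[(.045,.03),(.045,-.03),(-.045,-.03),(-.045,.03)]
tp=[(61,126),(147,126),(147,248),(60,250)]; sp=[(523,182),(597,138),(719,209),(646,251)]
A=[(t,T(a),(*m,.072)) for a,m in zip(tp,q)];B=[(s,S(a),(*m,.072)) for a,m in zip(sp,q)]
for o in (A,B,A+B):
    v,r=fit(o,[.445,-.22,0]); print(v,np.degrees(v[2]),np.round(r,1).tolist())
go(v[0],v[1],.14,np.degrees(v[2]))
E
```

```text
[ 0.44918086 -0.22626063 -0.01663527] -0.9531309466752588 [[0.2, -0.2], [-0.6, 0.1], [-0.2, 0.4], [0.6, -0.3]]
[ 0.4434083  -0.22476734 -0.02426817] -1.39046356717617 [[-0.2, -0.4], [-0.0, 0.8], [0.3, -0.2], [-0.1, -0.1]]
[ 0.44646561 -0.22653735 -0.02390538] -1.3696774218379708 [[0.4, 0.7], [-0.4, 1.1], [-0.2, 1.5], [0.6, 0.5], [-0.6, -1.2], [-0.5, 0.0], [-0.2, -1.0], [-0.6, -0.9]]
{'x': 0.6174, 'y': -0.5601, 'z': 0.1813, 'ax': -0.0039, 'ay': 0.0007, 'az': 0.8798} mm 427.0
```

Request:
step_arm(
  series=[
    {"x": 0.62, "y": -0.56, "z": 0.1, "az": 0.88, "grip": -1},
    {"x": 0.62, "y": -0.56, "z": 0.1, "az": 0.88, "grip": -1},
    {"x": 0.62, "y": -0.56, "z": 0.1, "az": 0.88, "grip": -1},
    {"x": 0.62, "y": -0.56, "z": 0.1, "az": 0.88, "grip": -1},
    {"x": 0.62, "y": -0.56, "z": 0.1, "az": 0.88, "grip": -1},
    {"x": 0.62, "y": -0.56, "z": 0.1, "az": 0.88, "grip": -1},
    {"x": 0.62, "y": -0.56, "z": 0.1, "az": 0.88, "grip": -1},
    {"x": 0.62, "y": -0.56, "z": 0.1, "az": 0.88, "grip": -1},
    {"x": 0.62, "y": -0.56, "z": 0.18, "az": 0.88, "grip": -1},
    {"x": 0.62, "y": -0.56, "z": 0.18, "az": 0.88, "grip": -1},
    {"x": 0.62, "y": -0.56, "z": 0.18, "az": 0.88, "grip": -1},
    {"x": 0.62, "y": -0.56, "z": 0.18, "az": 0.88, "grip": -1},
  ],
)

```text
validation failed for argument at $.se...
```

```bash
python3 - <<'E'
from h import *
print(bot.read_state()['tool_pos'],bot.read_state()['joint_vel'].max())
go(.448,-.2262,.056,-1.2)
a=shot('top','t1')['img'][:,:,::-1];b=shot('side','s1')['img'][:,:,::-1]
m=np.hstack([cv2.resize(a[160:260,280:380],(400,400),interpolation=2),cv2.resize(b[120:240,280:400],(400,400),interpolation=2)])
cv2.imwrite('pics/v1.png',m)
E
```

```text
[ 0.28528713 -0.6110311   0.23005999] 0.00086253279977697
{'x': 0.6204, 'y': -0.559, 'z': 0.3493, 'ax': -0.0039, 'ay': 0.0007, 'az': 0.8742} mm 453.0
```

View pics/v1.png

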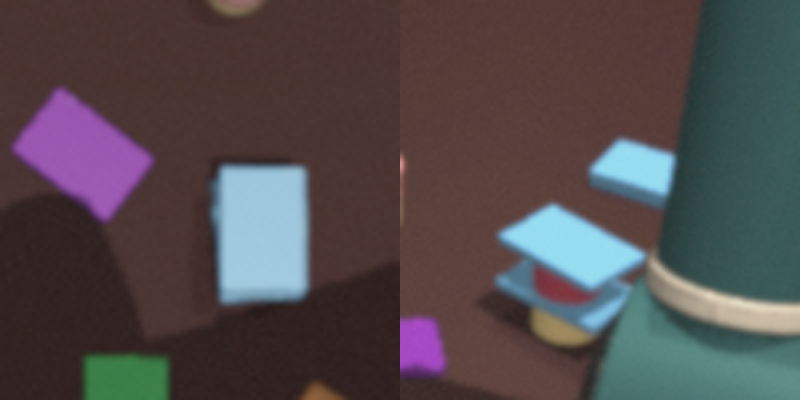

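The arm did not move: the call was refused and the error message was cut short. The picture just shows the unchanged scene (stack at left-crop centre 262,232). I'll probe with a single full row to find out what the schema rejects.

Request:
step_arm(
  series=[
    {"x": 0.1, "y": -0.09, "z": 0.0, "ax": 0.0, "ay": 0.0, "az": 0.14, "grip": -1.0},
  ],
)

```text
time: 0.3
tool_pos: [0.3033, -0.569, 0.2303]
tcp_rot: [3.09, 0.559, -0.002]
wrist_force: [0.6, 0.4, 0.1]
width: 0.999
grip_force: 0.0
```

```bash
python3 - <<'E'
from h import *
go(.448,-.2262,.14,-1.2)
E
```

```text
{'x': 0.5115, 'y': -0.5411, 'z': 0.1789, 'ax': 0.0034, 'ay': 0.0026, 'az': 0.7232} mm 383.0
```

Request:
step_arm(
  series=[
    {"x": 0.51, "y": -0.54, "z": 0.1, "ax": 0, "ay": 0, "az": 0.72, "grip": -1},
    {"x": 0.51, "y": -0.54, "z": 0.1, "ax": 0, "ay": 0, "az": 0.72, "grip": -1},
    {"x": 0.51, "y": -0.54, "z": 0.1, "ax": 0, "ay": 0, "az": 0.72, "grip": -1},
    {"x": 0.51, "y": -0.54, "z": 0.1, "ax": 0, "ay": 0, "az": 0.72, "grip": -1},
    {"x": 0.51, "y": -0.54, "z": 0.1, "ax": 0, "ay": 0, "az": 0.72, "grip": -1},
    {"x": 0.51, "y": -0.54, "z": 0.1, "ax": 0, "ay": 0, "az": 0.72, "grip": -1},
    {"x": 0.51, "y": -0.54, "z": 0.18, "ax": 0, "ay": 0, "az": 0.72, "grip": -1},
    {"x": 0.51, "y": -0.54, "z": 0.18, "ax": 0, "ay": 0, "az": 0.72, "grip": -1},
    {"x": 0.51, "y": -0.54, "z": 0.18, "ax": 0, "ay": 0, "az": 0.72, "grip": -1},
    {"x": 0.51, "y": -0.54, "z": 0.18, "ax": 0, "ay": 0, "az": 0.72, "grip": -1},
  ],
)

```text
time: 1.3
tool_pos: [0.4471, -0.2218, 0.1407]
tcp_rot: [-3.141, 0.018, 0.002]
wrist_force: [0.3, -0.3, 0.2]
width: 1.001
grip_force: 0.0
```

```bash
python3 - <<'E'
from h import *
print(bot.read_state()['tool_pos'],abs(bot.read_state()['joint_vel']).max())
go(.448,-.2262,.056,-1.2)
E
```

```text
[ 0.44713967 -0.22183478  0.14073978] 0.036932613067222494
{'x': 0.0021, 'y': 0.0087, 'z': 0.1695, 'ax': -0.0004, 'ay': 0.0027, 'az': 0.0187} mm 85.0
```

Request:
step_arm(
  series=[
    {"x": 0.002, "y": 0.009, "z": 0.1, "ax": 0, "ay": 0, "az": 0.02, "grip": -1},
    {"x": 0.002, "y": 0.009, "z": 0.16, "ax": 0, "ay": 0, "az": 0.02, "grip": -1},
    {"x": 0.002, "y": 0.009, "z": 0.17, "ax": 0, "ay": 0, "az": 0.02, "grip": -1},
    {"x": 0.002, "y": 0.009, "z": 0.17, "ax": 0, "ay": 0, "az": 0.02, "grip": -1},
    {"x": 0.002, "y": 0.009, "z": 0.17, "ax": 0, "ay": 0, "az": 0.02, "grip": -0.6},
    {"x": 0.002, "y": 0.009, "z": 0.17, "ax": 0, "ay": 0, "az": 0.02, "grip": -0.3},
    {"x": 0.002, "y": 0.009, "z": 0.17, "ax": 0, "ay": 0, "az": 0.02, "grip": -0.2},
    {"x": 0.002, "y": 0.009, "z": 0.17, "ax": 0, "ay": 0, "az": 0.02, "grip": -0.2},
    {"x": 0.002, "y": 0.009, "z": 0.17, "ax": 0, "ay": 0, "az": 0.02, "grip": -0.2},
  ],
  force=30,
)

```text
time: 2.2
tool_pos: [0.4504, -0.2285, 0.0589]
tcp_rot: [3.138, -0.037, 0.007]
wrist_force: [-0.9, -1.2, 6.2]
width: 0.69
grip_force: 33.3
```

```bash
python3 - <<'E'
from h import *
s=bot.read_state();print(s['tool_pos'],s['width']*85,s['wrist_force'])
go(.448,-.2262,.14,-1.2)
b=shot('side','s2')['img'][:,:,::-1]
cv2.imwrite('pics/v2.png',cv2.resize(b[110:240,270:410],(700,600),interpolation=2))
E
```

```text
[ 0.45037464 -0.22850463  0.05889671] 58.690926845461476 [-0.87660059 -1.24521717  6.19539277]
{'x': -0.0042, 'y': -0.004, 'z': -0.1622, 'ax': 0.0054, 'ay': -0.0082, 'az': -0.0054} mm 81.0
```

View pics/v2.png

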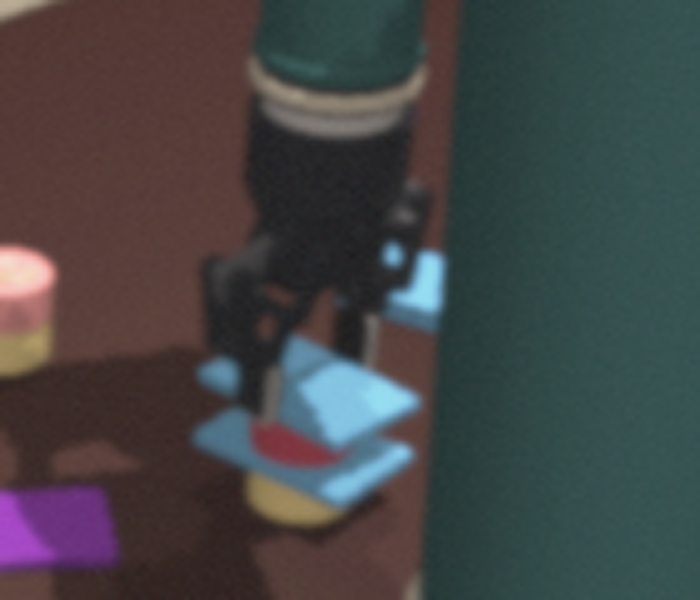

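The left finger is on the plate's near edge at (265,395) and the right one is behind it. Grip force is 33 N at about 60 mm opening, so I'll lift.

Request:
step_arm(
  series=[
    {"x": 0, "y": 0, "z": -0.02, "ax": 0, "ay": 0, "az": 0, "grip": -0.2},
    {"x": 0, "y": 0, "z": -0.05, "ax": 0, "ay": 0, "az": 0, "grip": -0.2},
    {"x": 0, "y": 0, "z": -0.1, "ax": 0, "ay": 0, "az": 0, "grip": -0.2},
    {"x": 0, "y": 0, "z": -0.16, "ax": 0, "ay": 0, "az": 0, "grip": -0.2},
    {"x": 0, "y": 0, "z": -0.16, "ax": 0, "ay": 0, "az": 0, "grip": -0.2},
    {"x": 0, "y": 0, "z": -0.16, "ax": 0, "ay": 0, "az": 0, "grip": -0.2},
  ],
)

```text
time: 2.85
tool_pos: [0.449, -0.2273, 0.1377]
tcp_rot: [3.14, -0.037, 0.004]
wrist_force: [-0.8, -0.2, -0.4]
width: 0.69
grip_force: 32.6
```

```bash
python3 - <<'E'
from h import *
s=bot.read_state();print(s['tool_pos'],s['width']*85,s['wrist_force'],s['grip_force'])
a=shot('top','t3')['img'][:,:,::-1];b=shot('side','s3')['img'][:,:,::-1]
m=np.hstack([cv2.resize(a[150:270,290:390],(400,480),interpolation=2),cv2.resize(b[120:240,270:370],(400,480),interpolation=2)])
cv2.imwrite('pics/v3.png',m)
go(.5297,-.4324,.14,15.3)
E
```

```text
[ 0.44900565 -0.22732973  0.13766408] 58.663822309101114 [-0.80086244 -0.18443542 -0.36515629] 32.63384521007538
{'x': 0.1741, 'y': 0.4077, 'z': -0.0096, 'ax': -0.002, 'ay': 0.0026, 'az': -0.5555} mm 222.0
```

View pics/v3.png

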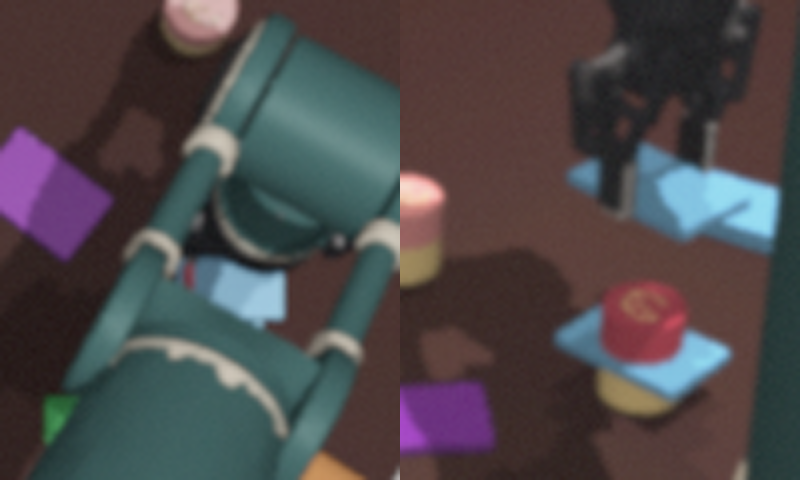

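The plate is lifted level, and the rose soap still stands on the lower plate (side crop 645,325). Next I'll move it over the pile.

Request:
step_arm(
  series=[
    {"x": 0.174, "y": 0.408, "z": 0, "ax": 0, "ay": 0, "az": -0.556, "grip": -0.2},
    {"x": 0.174, "y": 0.408, "z": 0, "ax": 0, "ay": 0, "az": -0.556, "grip": -0.2},
    {"x": 0.174, "y": 0.408, "z": 0, "ax": 0, "ay": 0, "az": -0.556, "grip": -0.2},
    {"x": 0.174, "y": 0.408, "z": 0.06, "ax": 0, "ay": 0, "az": -0.556, "grip": -0.2},
    {"x": 0.174, "y": 0.408, "z": 0.14, "ax": 0, "ay": 0, "az": -0.556, "grip": -0.2},
    {"x": 0.174, "y": 0.408, "z": 0.18, "ax": 0, "ay": 0, "az": -0.556, "grip": -0.2},
    {"x": 0.174, "y": 0.408, "z": 0.18, "ax": 0, "ay": 0, "az": -0.556, "grip": -0.2},
    {"x": 0.174, "y": 0.408, "z": 0.18, "ax": 0, "ay": 0, "az": -0.556, "grip": -0.2},
  ],
)

```text
time: 3.75
tool_pos: [0.5291, -0.4318, 0.0442]
tcp_rot: [-3.11, -0.418, 0.005]
wrist_force: [-0.3, -0.1, 0.5]
width: 0.692
grip_force: 32.7
```

```bash
python3 - <<'E'
from h import *
s=bot.read_state();print(s['tool_pos'],s['width']*85,s['wrist_force'],s['grip_force'])
a=shot('top','t4')['img'][:,:,::-1];b=shot('side','s4')['img'][:,:,::-1]
m=np.hstack([cv2.resize(a[150:250,370:450],(400,500),interpolation=2),cv2.resize(b[120:220,310:390],(400,500),interpolation=2)])
cv2.imwrite('pics/v4.png',m)
go(.5293,-.433,.014,15.3)
E
```

```text
[ 0.52905436 -0.43178282  0.04420859] 58.806937113910806 [-0.31655966 -0.09550991  0.45523672] 32.66037404537201
{'x': -0.0036, 'y': -0.0014, 'z': 0.0675, 'ax': 0.0028, 'ay': -0.002, 'az': 0.0012} mm 34.0
```

View pics/v4.png

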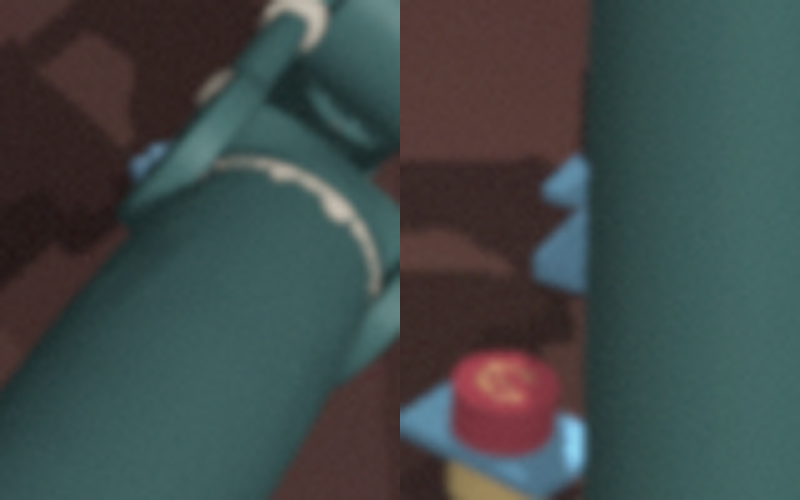

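The side view shows the left corner of the held plate at crop (542,188) above the same corner of the pile at (533,258). I'll compare them numerically.

```bash
python3 - <<'E'
from h import *
c=load('s4'); P=lambda x,y:(310+(x-400+.5)/5-.5,120+(y+.5)/5-.5)
import math
a=math.radians(15.3); off=np.array([.045*np.cos(a)-.03*np.sin(a),.045*np.sin(a)+.03*np.cos(a)])
u=load('s4')['img'][:,:,::-1]; hsv=cv2.cvtColor(u,cv2.COLOR_BGR2HSV); mk=cv2.inRange(hsv,(95,70,70),(115,255,255))
for v in range(150,180): 
    r=np.where(mk[v,325:352])[0]; print(v,(r.min()+325,r.max()+325) if len(r) else '',end=' ')
print()
for n,p,z in (('held',P(542,188),.0573),('pile',P(532,257),.016)):
    w=atz(c,p,z)[:2]; print(n,p,w,w-off)
for z,xy in ((.0573,(.5291,-.4318)),(.0493,(.5291,-.4318)),(.016,(.5297,-.4324)),(0,(.5297,-.4324))): print(z,proj(c,[*(np.array(xy)+off),z]))
E
```

```text
150  151 (np.int64(345), np.int64(346)) 152 (np.int64(344), np.int64(347)) 153 (np.int64(343), np.int64(348)) 154 (np.int64(341), np.int64(348)) 155 (np.int64(340), np.int64(348)) 156 (np.int64(339), np.int64(347)) 157 (np.int64(339), np.int64(347)) 158 (np.int64(339), np.int64(347)) 159 (np.int64(339), np.int64(347)) 160 (np.int64(341), np.int64(347)) 161 (np.int64(344), np.int64(347)) 162 (np.int64(345), np.int64(347)) 163 (np.int64(344), np.int64(347)) 164 (np.int64(343), np.int64(347)) 165 (np.int64(342), np.int64(347)) 166 (np.int64(341), np.int64(347)) 167 (np.int64(340), np.int64(347)) 168 (np.int64(339), np.int64(347)) 169 (np.int64(338), np.int64(347)) 170 (np.int64(337), np.int64(347)) 171 (np.int64(337), np.int64(347)) 172 (np.int64(337), np.int64(347)) 173 (np.int64(337), np.int64(347)) 174 (np.int64(337), np.int64(347)) 175 (np.int64(337), np.int64(347)) 176 (np.int64(339), np.int64(347)) 177 (np.int64(341), np.int64(347)) 178  179  
held (338.0, 157.2) [ 0.56227731 -0.39237274] [ 0.52678842 -0.43318375]
pile (336.0, 171.0) [ 0.56097606 -0.38751137] [ 0.52548717 -0.42832238]
0.0573 [337.02335243 157.06265277]
0.0493 [336.78745046 159.61428275]
0.016 [335.7952724  169.90963679]
0 [335.33880849 174.83584566]
```

The alignment agrees to about 2 mm, so I'll lower and release.

Request:
step_arm(
  series=[
    {"x": -0.001, "y": 0, "z": 0.03, "ax": 0, "ay": 0, "az": 0, "grip": -0.2},
    {"x": -0.001, "y": 0, "z": 0.05, "ax": 0, "ay": 0, "az": 0, "grip": -0.2},
    {"x": -0.001, "y": 0, "z": 0.06, "ax": 0, "ay": 0, "az": 0, "grip": -0.2},
    {"x": -0.001, "y": 0, "z": 0.064, "ax": 0, "ay": 0, "az": 0, "grip": -0.2},
    {"x": -0.001, "y": 0, "z": 0.064, "ax": 0, "ay": 0, "az": 0, "grip": -0.2},
  ],
)

```text
time: 4.35
tool_pos: [0.5297, -0.4329, 0.0137]
tcp_rot: [-3.113, -0.418, 0.001]
wrist_force: [-0.3, -0.3, -0.6]
width: 0.691
grip_force: 32.7
```

Request:
step_arm(
  series=[
    {"x": 0, "y": 0, "z": 0.003, "ax": 0, "ay": 0, "az": 0, "grip": -0.2},
    {"x": 0, "y": 0, "z": 0.004, "ax": 0, "ay": 0, "az": 0, "grip": -0.2},
    {"x": 0, "y": 0, "z": 0.004, "ax": 0, "ay": 0, "az": 0, "grip": -0.2},
  ],
)

```text
time: 4.65
tool_pos: [0.5301, -0.4334, 0.0125]
tcp_rot: [3.113, 0.418, 0.0]
wrist_force: [-1.3, -0.7, -0.1]
width: 0.693
grip_force: 32.7
```

Request:
step_arm(
  series=[
    {"x": 0, "y": 0, "z": 0.002, "ax": 0, "ay": 0, "az": 0, "grip": -0.2},
    {"x": 0, "y": 0, "z": 0.002, "ax": 0, "ay": 0, "az": 0, "grip": -0.42},
    {"x": 0, "y": 0, "z": 0.002, "ax": 0, "ay": 0, "az": 0, "grip": -0.5},
    {"x": 0, "y": 0, "z": 0.002, "ax": 0, "ay": 0, "az": 0, "grip": -0.7},
    {"x": 0, "y": 0, "z": 0.002, "ax": 0, "ay": 0, "az": 0, "grip": -0.8},
    {"x": 0, "y": 0, "z": -0.03, "ax": 0, "ay": 0, "az": 0, "grip": -0.8},
    {"x": 0, "y": 0, "z": -0.13, "ax": 0, "ay": 0, "az": 0, "grip": -0.9},
    {"x": 0, "y": 0, "z": -0.23, "ax": 0, "ay": 0, "az": 0, "grip": -1},
    {"x": 0, "y": 0, "z": -0.25, "ax": 0, "ay": 0, "az": 0, "grip": -1},
  ],
)

```text
time: 5.55
tool_pos: [0.5339, -0.4367, 0.1472]
tcp_rot: [3.103, 0.417, 0.015]
wrist_force: [1.1, -0.9, 0.3]
width: 1.0
grip_force: 0.0
```

```bash
python3 - <<'E'
from h import *
s=bot.read_state();print(s['tool_pos'],s['width']*85,s['wrist_force'])
shot('top','t5');c=shot('side','s5');b=c['img']
hsv=cv2.cvtColor(b,cv2.COLOR_RGB2HSV)
mk=cv2.inRange(hsv,(165,110,60),(180,255,255))|cv2.inRange(hsv,(0,110,60),(4,255,255)); mk[:180]=0; mk[240:]=0; mk[:,:300]=0; mk[:,370:]=0
p=np.argwhere(mk>0)[:,::-1]; print(len(p),p.min(0),p.max(0))
go(.4465,-.2265,.14,-1.2)
print('soap pred silhouette for (.4465,-.2265):')
def sil(x,y):
    q=np.array([proj(c,[x+.026*np.cos(a),y+.026*np.sin(a),z]) for a in np.linspace(0,6.28,60) for z in(.036,.064)]); return q.min(0),q.max(0)
print(sil(.4465,-.2265),sil(.449,-.2265),sil(.4465,-.229))
E
```

```text
[ 0.53391895 -0.43669618  0.14715556] 85.01493967207199 [ 1.05657132 -0.85791849  0.26259423]
339 [320 189] [341 209]
{'x': -0.0552, 'y': -0.4479, 'z': 0.0022, 'ax': 0.0125, 'ay': -0.0111, 'az': 0.5502} mm 226.0
soap pred silhouette for (.4465,-.2265):
(array([318.98193945, 189.41950668]), array([341.26705587, 210.94383987])) (array([318.22178629, 189.01430175]), array([340.47086104, 210.50608075])) (array([319.66383279, 189.0419911 ]), array([341.93377294, 210.53441267]))
```

Request:
step_arm(
  series=[
    {"x": -0.052, "y": -0.446, "z": 0, "ax": 0.012, "ay": -0.011, "az": 0.55, "grip": -1},
    {"x": -0.052, "y": -0.446, "z": 0, "ax": 0.012, "ay": -0.011, "az": 0.55, "grip": -1},
    {"x": -0.052, "y": -0.446, "z": 0, "ax": 0.012, "ay": -0.011, "az": 0.55, "grip": -1},
    {"x": -0.052, "y": -0.446, "z": 0, "ax": 0.012, "ay": -0.011, "az": 0.55, "grip": -1},
    {"x": -0.052, "y": -0.446, "z": 0.002, "ax": 0.012, "ay": -0.011, "az": 0.55, "grip": -1},
    {"x": -0.052, "y": -0.446, "z": 0.002, "ax": 0.012, "ay": -0.011, "az": 0.55, "grip": -1},
    {"x": -0.052, "y": -0.446, "z": 0.002, "ax": 0.012, "ay": -0.011, "az": 0.55, "grip": -1},
    {"x": -0.052, "y": -0.446, "z": 0.002, "ax": 0.012, "ay": -0.011, "az": 0.55, "grip": -1},
  ],
)

```text
time: 6.45
tool_pos: [0.4462, -0.2257, 0.1358]
tcp_rot: [-3.136, 0.033, 0.011]
wrist_force: [0.9, -0.6, 0.3]
width: 1.001
grip_force: 0.0
```

```bash
python3 - <<'E'
from h import *
s=bot.read_state();print(s['tool_pos'])
go(.448,-.228,.040,-1.2)
b=shot('side','s6')['img'][:,:,::-1];a=shot('top','t6')['img'][:,:,::-1]
m=np.hstack([cv2.resize(a[150:250,370:450],(400,500),interpolation=2),cv2.resize(b[120:220,300:380],(400,500),interpolation=2)])
cv2.imwrite('pics/v6.png',m)
c=load('t6');hsv=cv2.cvtColor(a,cv2.COLOR_BGR2HSV); mk=cv2.inRange(hsv,(95,60,110),(115,255,255)); mk[:,:385]=0; mk[:165]=0;mk[225:]=0;mk[:,435:]=0
p=np.argwhere(mk>0)[:,::-1].astype(np.float32); r=cv2.minAreaRect(p); print(len(p),r, atz(c,r[0],.024))
E
```

```text
[ 0.44621714 -0.22570264  0.13584249]
{'x': 0.005, 'y': 0.0055, 'z': 0.1916, 'ax': -0.0101, 'ay': 0.0134, 'az': -0.0004} mm 96.0
567 ((410.6270446777344, 193.53785705566406), (31.246625900268555, 21.909399032592773), 72.89727020263672) [ 0.52626367 -0.43058682  0.024     ]
```

View pics/v6.png

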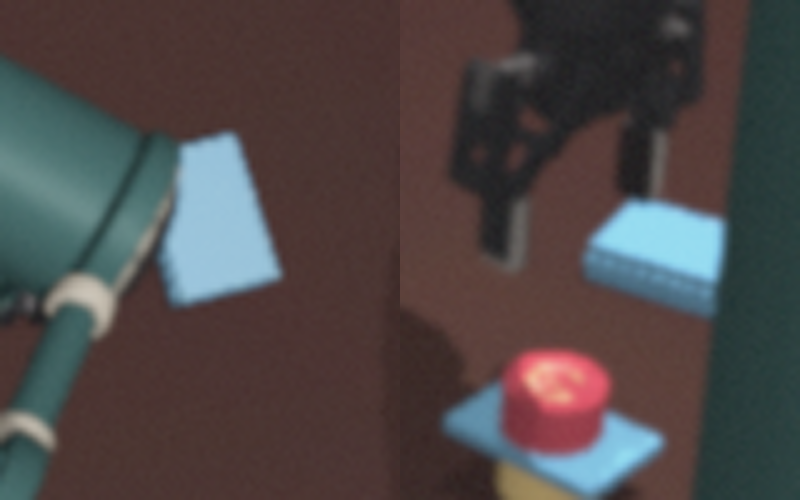

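Left crop: the plate lies squared on the pile (220,220). Right crop: the pile shows three even layers with flush edges, and the soap stands clear at (555,400). Now I'll grip the soap.

Request:
step_arm(
  series=[
    {"x": 0.005, "y": 0.005, "z": 0.1, "ax": -0.01, "ay": 0.013, "az": 0, "grip": -1},
    {"x": 0.005, "y": 0.005, "z": 0.17, "ax": -0.01, "ay": 0.013, "az": 0, "grip": -1},
    {"x": 0.005, "y": 0.005, "z": 0.19, "ax": -0.01, "ay": 0.013, "az": 0, "grip": -1},
    {"x": 0.005, "y": 0.005, "z": 0.19, "ax": -0.01, "ay": 0.013, "az": 0, "grip": -0.6},
    {"x": 0.005, "y": 0.005, "z": 0.19, "ax": -0.01, "ay": 0.013, "az": 0, "grip": -0.4},
    {"x": 0.005, "y": 0.005, "z": 0.19, "ax": -0.01, "ay": 0.013, "az": 0, "grip": -0.3},
    {"x": 0.005, "y": 0.005, "z": 0.19, "ax": -0.01, "ay": 0.013, "az": 0, "grip": -0.2},
    {"x": 0.005, "y": 0.005, "z": 0.19, "ax": -0.01, "ay": 0.013, "az": 0, "grip": -0.1},
    {"x": 0.005, "y": 0.005, "z": 0.19, "ax": -0.01, "ay": 0.013, "az": 0, "grip": 0},
    {"x": 0.005, "y": 0.005, "z": 0.19, "ax": -0.01, "ay": 0.013, "az": 0, "grip": 0},
  ],
  force=30,
)

```text
time: 7.55
tool_pos: [0.4498, -0.2282, 0.0436]
tcp_rot: [3.139, -0.032, 0.007]
wrist_force: [-0.7, -0.1, 6.1]
width: 0.598
grip_force: 30.6
```

Request:
step_arm(
  series=[
    {"x": 0, "y": 0, "z": -0.02, "ax": 0, "ay": 0, "az": 0, "grip": 0},
    {"x": 0, "y": 0, "z": -0.06, "ax": 0, "ay": 0, "az": 0, "grip": 0},
    {"x": 0, "y": 0, "z": -0.14, "ax": 0, "ay": 0, "az": 0, "grip": 0},
    {"x": 0, "y": 0, "z": -0.18, "ax": 0, "ay": 0, "az": 0, "grip": 0},
    {"x": 0, "y": 0, "z": -0.18, "ax": 0, "ay": 0, "az": 0, "grip": 0},
  ],
)

```text
time: 8.05
tool_pos: [0.4506, -0.2286, 0.136]
tcp_rot: [3.137, -0.033, 0.012]
wrist_force: [0.6, -0.4, -0.2]
width: 0.595
grip_force: 31.6
```

```bash
cat >> h.py <<'E'
MO=np.array([.4747,.0692]); MY=10.64
def mw(x,y):
    a=np.radians(MY); return MO[0]+(x*np.cos(a)-y*np.sin(a))/1e3, MO[1]+(x*np.sin(a)+y*np.cos(a))/1e3
def wm(w):
    a=np.radians(MY); d=(np.array(w[:2])-MO)*1e3; return np.array([d[0]*np.cos(a)+d[1]*np.sin(a),-d[0]*np.sin(a)+d[1]*np.cos(a)])
E
python3 - <<'E'
from h import *
s=bot.read_state();print(s['tool_pos'],s['grip_force'],s['wrist_force'])
go(*mw(-8,0),.10,MY)
E
```

```text
[ 0.4506287  -0.22858145  0.13595813] 31.631625294685364 [ 0.57557045 -0.37498887 -0.21830334]
{'x': 0.0196, 'y': -0.5934, 'z': 0.0697, 'ax': 0.009, 'ay': -0.0141, 'az': -0.3942} mm 299.0
```

Request:
step_arm(
  series=[
    {"x": 0.02, "y": -0.593, "z": 0, "ax": 0.009, "ay": -0.014, "az": -0.394, "grip": 0},
    {"x": 0.02, "y": -0.593, "z": 0, "ax": 0.009, "ay": -0.014, "az": -0.394, "grip": 0},
    {"x": 0.02, "y": -0.593, "z": 0, "ax": 0.009, "ay": -0.014, "az": -0.394, "grip": 0},
    {"x": 0.02, "y": -0.593, "z": 0, "ax": 0.009, "ay": -0.014, "az": -0.394, "grip": 0},
    {"x": 0.02, "y": -0.593, "z": 0, "ax": 0.009, "ay": -0.014, "az": -0.394, "grip": 0},
    {"x": 0.02, "y": -0.593, "z": 0, "ax": 0.009, "ay": -0.014, "az": -0.394, "grip": 0},
    {"x": 0.02, "y": -0.593, "z": 0.04, "ax": 0.009, "ay": -0.014, "az": -0.394, "grip": 0},
    {"x": 0.02, "y": -0.593, "z": 0.07, "ax": 0.009, "ay": -0.014, "az": -0.394, "grip": 0},
    {"x": 0.02, "y": -0.593, "z": 0.07, "ax": 0.009, "ay": -0.014, "az": -0.394, "grip": 0},
    {"x": 0.02, "y": -0.593, "z": 0.07, "ax": 0.009, "ay": -0.014, "az": -0.394, "grip": 0},
  ],
)

```text
time: 9.05
tool_pos: [0.4629, 0.0691, 0.0954]
tcp_rot: [-3.123, -0.291, 0.015]
wrist_force: [0.5, -0.5, -0.4]
width: 0.597
grip_force: 31.9
```

```bash
python3 - <<'E'
from h import *
s=bot.read_state();print(s['tool_pos'],wm(s['tool_pos']),s['grip_force'],s['wrist_force'])
c=shot('side','s7')
hsv=cv2.cvtColor(c['img'],cv2.COLOR_RGB2HSV)
mk=cv2.inRange(hsv,(165,110,50),(180,255,255))|cv2.inRange(hsv,(0,110,50),(4,255,255)); mk[:150]=0; mk[280:]=0; mk[:,140:]*=1; mk[:,:180]=0; mk[:,330:]=0
p=np.argwhere(mk>0)[:,::-1]; print(len(p),p.min(0),p.max(0))
q=np.array([proj(c,[s['tool_pos'][0]+.026*np.cos(a),s['tool_pos'][1]+.026*np.sin(a),s['tool_pos'][2]-.0076+z]) for a in np.linspace(0,6.28,60) for z in(0,.028)]);print(q.min(0),q.max(0))
go(*mw(-8,0),.048,MY)
E
```

```text
[0.46291743 0.06907259 0.09542635] [-11.60350934   2.05028016] 31.88838243484497 [ 0.54837385 -0.53004161 -0.35680053]
322 [228 219] [246 243]
[219.52389588 217.87321752] [245.01418316 243.79756029]
{'x': 0.0062, 'y': 0.004, 'z': 0.0964, 'ax': -0.0107, 'ay': 0.0135, 'az': -0.0014} mm 48.0
```

Request:
step_arm(
  series=[
    {"x": 0.006, "y": 0.004, "z": 0.05, "ax": -0.005, "ay": 0.007, "az": 0, "grip": 0},
    {"x": 0.006, "y": 0.004, "z": 0.076, "ax": -0.005, "ay": 0.007, "az": 0, "grip": 0},
    {"x": 0.006, "y": 0.004, "z": 0.086, "ax": -0.005, "ay": 0.007, "az": 0, "grip": 0},
    {"x": 0.006, "y": 0.004, "z": 0.086, "ax": -0.005, "ay": 0.007, "az": 0, "grip": 0},
    {"x": 0.006, "y": 0.004, "z": 0.086, "ax": -0.005, "ay": 0.007, "az": 0, "grip": 0},
  ],
)

```text
time: 9.6
tool_pos: [0.4674, 0.0678, 0.0538]
tcp_rot: [-3.126, -0.29, 0.004]
wrist_force: [0.7, -0.2, -0.9]
width: 0.593
grip_force: 31.9
```

Request:
step_arm(
  series=[
    {"x": 0, "y": 0, "z": 0.004, "ax": 0, "ay": 0, "az": 0, "grip": 0},
    {"x": 0, "y": 0, "z": 0.006, "ax": 0, "ay": 0, "az": 0, "grip": 0},
    {"x": 0, "y": 0, "z": 0.008, "ax": 0, "ay": 0, "az": 0, "grip": 0},
    {"x": 0, "y": 0, "z": 0.008, "ax": 0, "ay": 0, "az": 0, "grip": 0},
  ],
)

```text
time: 10.0
tool_pos: [0.467, 0.068, 0.0493]
tcp_rot: [-3.125, -0.291, 0.005]
wrist_force: [0.1, 0.4, -2.0]
width: 0.596
grip_force: 31.9
```

Request:
step_arm(
  series=[
    {"x": 0, "y": 0, "z": 0.002, "ax": 0, "ay": 0, "az": 0, "grip": 0},
    {"x": 0, "y": 0, "z": 0.003, "ax": 0, "ay": 0, "az": 0, "grip": 0},
    {"x": 0, "y": 0, "z": 0.004, "ax": 0, "ay": 0, "az": 0, "grip": 0},
    {"x": 0, "y": 0, "z": 0.004, "ax": 0, "ay": 0, "az": 0, "grip": 0},
  ],
)

```text
time: 10.4
tool_pos: [0.4673, 0.068, 0.0477]
tcp_rot: [-3.125, -0.291, 0.004]
wrist_force: [-2.2, 0.5, 3.4]
width: 0.595
grip_force: 32.3
```

The force turned to +3.4 N at the expected height, so the soap is on the deck. I'll release it and go up.

Request:
step_arm(
  series=[
    {"x": 0, "y": 0, "z": 0, "ax": 0, "ay": 0, "az": 0, "grip": -0.3},
    {"x": 0, "y": 0, "z": 0, "ax": 0, "ay": 0, "az": 0, "grip": -0.5},
    {"x": 0, "y": 0, "z": 0, "ax": 0, "ay": 0, "az": 0, "grip": -0.7},
    {"x": 0, "y": 0, "z": 0, "ax": 0, "ay": 0, "az": 0, "grip": -0.7},
    {"x": 0, "y": 0, "z": -0.06, "ax": 0, "ay": 0, "az": 0, "grip": -0.7},
    {"x": 0, "y": 0, "z": -0.12, "ax": 0, "ay": 0, "az": 0, "grip": -0.7},
    {"x": 0, "y": 0, "z": -0.14, "ax": 0, "ay": 0, "az": 0, "grip": -0.7},
    {"x": -0.14, "y": 0, "z": -0.14, "ax": 0, "ay": 0, "az": 0, "grip": 0.5},
    {"x": -0.14, "y": 0, "z": -0.14, "ax": 0, "ay": 0, "az": 0, "grip": 1},
    {"x": -0.14, "y": 0, "z": -0.14, "ax": 0, "ay": 0, "az": 0, "grip": 1},
    {"x": -0.14, "y": 0, "z": -0.14, "ax": 0, "ay": 0, "az": 0, "grip": 1},
  ],
)

```text
time: 11.5
tool_pos: [0.3986, 0.0549, 0.1173]
tcp_rot: [-3.125, -0.29, 0.003]
wrist_force: [-0.2, -0.2, 0.1]
width: 0.167
grip_force: 0.0
```

```bash
cat >> h.py <<'E'
def soap(c,box,z0=.04,x0=(.467,.068)):
    "soap pose from its silhouette (bounding box) in one view; box=u0,u1,v0,v1"
    from scipy.optimize import least_squares
    hsv=cv2.cvtColor(c['img'],cv2.COLOR_RGB2HSV); mk=cv2.inRange(hsv,(163,90,50),(180,255,255))|cv2.inRange(hsv,(0,90,50),(5,255,255))
    k=np.zeros_like(mk); u0,u1,v0,v1=box; k[v0:v1,u0:u1]=mk[v0:v1,u0:u1]; k=cv2.morphologyEx(k,cv2.MORPH_CLOSE,np.ones((5,5)))
    p=np.argwhere(k>0)[:,::-1]
    if len(p)<20: print('few',len(p)); return
    b=np.r_[p.min(0)-.5,p.max(0)+.5]
    def f(v):
        q=np.array([proj(c,[v[0]+.026*np.cos(a),v[1]+.026*np.sin(a),z]) for a in np.linspace(0,6.28,60) for z in(z0,z0+.028)]); return np.r_[q.min(0),q.max(0)]-b
    r=least_squares(f,x0); print(len(p),'world',r.x.round(4),'machine',wm(r.x).round(1),'res',r.fun.round(1)); return r.x
E
python3 - <<'E'
from h import *
s=bot.read_state();print(s['tool_pos'],wm(s['tool_pos']),s['width'])
soap(shot('side','s8'),(100,300,150,290)); soap(shot('top','t8'),(180,300,120,260))
go(*mw(-60,0),.047,MY)
E
```

```text
[0.39859373 0.05491501 0.11728052] [-7.74352919e+01  1.26895654e-02] 0.16722486041400347
5613 world [0.5809 0.0698] machine [104.5 -19. ] res [ 87.2  63.2 -88.8 -53.1]
5053 world [0.5328 0.082 ] machine [59.5  1.8] res [ 50.2  60.3 -51.3 -60.3]
{'x': 0.0331, 'y': 0.0002, 'z': 0.1414, 'ax': -0.0054, 'ay': 0.003, 'az': -0.0005} mm 73.0
```

```bash
sed -i "s/^    hsv=cv2.cvtColor(c\['img'\],cv2.COLOR_RGB2HSV); mk=cv2.inRange(hsv,(163.*/    i=c['img'].astype(int); mk=((i[...,0]-i[...,1]>50)\&(i[...,2]-i[...,1]>-12)).astype(np.uint8)*255/" h.py
python3 - <<'E'
from h import *
soap(load('s8'),(200,300,200,270)); soap(load('t8'),(215,275,170,235))
E
```

```text
846 world [0.4526 0.0078] machine [-33.  -56.3] res [ 24.   11.7 -24.   -9.4]
few 0
```

```bash
python3 - <<'E'
from h import *
soap(load('s8'),(195,252,200,270))
E
```

```text
442 world [0.4627 0.0678] machine [-12.    0.8] res [-0.4 -0.9  0.4  0.8]
```

Request:
step_arm(
  series=[
    {"x": 0.02, "y": 0, "z": 0.09, "ax": -0.003, "ay": 0.002, "az": 0, "grip": 1},
    {"x": 0.02, "y": 0, "z": 0.13, "ax": -0.003, "ay": 0.002, "az": 0, "grip": 1},
    {"x": 0.02, "y": 0, "z": 0.138, "ax": -0.003, "ay": 0.002, "az": 0, "grip": 1},
    {"x": 0.02, "y": 0, "z": 0.138, "ax": -0.003, "ay": 0.002, "az": 0, "grip": 1},
    {"x": 0.02, "y": 0, "z": 0.138, "ax": -0.003, "ay": 0.002, "az": 0, "grip": 1},
  ],
)

```text
time: 12.1
tool_pos: [0.4094, 0.057, 0.0494]
tcp_rot: [-3.127, -0.291, 0.0]
wrist_force: [-0.2, -0.0, 0.2]
width: 0.001
grip_force: 0.0
```

```bash
cat >> h.py <<'E'
def plan(pts,z=.047):
    "pts: (soap x, y, push direction deg, inward (left) tool offset mm) in the machine frame"
    print(bot.read_state()['tool_pos'],wm(bot.read_state()['tool_pos']),bot.read_state()['width'])
    s=bot.read_state()
    for x,y,d,o in pts:
        a=np.radians(d); b=37.
        go(*mw(x-b*np.cos(a)-o*np.sin(a),y-b*np.sin(a)+o*np.cos(a)),z,MY+d,s)
def arc(th): t=np.radians(th); return 75+90*np.sin(t),90-90*np.cos(t)
E
python3 - <<'E'
from h import *
plan([(0,0,0,0),(70,0,0,0),(75,0,0,1)])
E
```

```text
[0.40938082 0.05703809 0.0494282 ] [-66.44166809   0.1075676 ] 0.001059967708120494
{'x': 0.0589, 'y': 0.0002, 'z': 0.0048, 'ax': -0.0022, 'ay': 0.0003, 'az': -0.0003} mm 30.0
{'x': 0.1989, 'y': 0.0002, 'z': 0.0048, 'ax': -0.0022, 'ay': 0.0003, 'az': -0.0003} mm 99.0
{'x': 0.2089, 'y': -0.0018, 'z': 0.0048, 'ax': -0.0022, 'ay': 0.0003, 'az': -0.0003} mm 104.0
```

Request:
step_arm(
  series=[
    {"x": 0.02, "y": 0, "z": 0.004, "ax": 0, "ay": 0, "az": 0, "grip": 1},
    {"x": 0.035, "y": 0, "z": 0.004, "ax": 0, "ay": 0, "az": 0, "grip": 1},
    {"x": 0.05, "y": 0, "z": 0.004, "ax": 0, "ay": 0, "az": 0, "grip": 1},
    {"x": 0.065, "y": 0, "z": 0.004, "ax": 0, "ay": 0, "az": 0, "grip": 1},
    {"x": 0.08, "y": 0, "z": 0.004, "ax": 0, "ay": 0, "az": 0, "grip": 1},
    {"x": 0.095, "y": 0, "z": 0.004, "ax": 0, "ay": 0, "az": 0, "grip": 1},
    {"x": 0.11, "y": 0, "z": 0.004, "ax": 0, "ay": 0, "az": 0, "grip": 1},
    {"x": 0.125, "y": 0, "z": 0.004, "ax": 0, "ay": 0, "az": 0, "grip": 1},
    {"x": 0.14, "y": 0, "z": 0.004, "ax": 0, "ay": 0, "az": 0, "grip": 1},
    {"x": 0.15, "y": 0, "z": 0.004, "ax": 0, "ay": 0, "az": 0, "grip": 1},
    {"x": 0.15, "y": 0, "z": 0.004, "ax": 0, "ay": 0, "az": 0, "grip": 1},
  ],
)

```text
time: 13.2
tool_pos: [0.4827, 0.0709, 0.0465]
tcp_rot: [-3.127, -0.291, 0.002]
wrist_force: [0.2, -0.2, -0.9]
width: 0.005
grip_force: 0.0
```

```bash
python3 - <<'E'
from h import *
soap(shot('side','s9'),(150,252,180,270),x0=(.52,.08)); soap(shot('top','t9'),(215,275,150,235),x0=(.52,.08))
plan([(75,0,0,1)])
E
```

```text
256 world [0.5173 0.0853] machine [44.8  7.9] res [-2.8 -2.7  2.9  2.3]
few 0
[0.48162194 0.07072192 0.04619608] [7.08393279 0.217707  ] -0.0010744264992950006
{'x': 0.0618, 'y': -0.0016, 'z': -0.0017, 'ax': -0.0026, 'ay': 0.0043, 'az': -0.0004} mm 31.0
```

```bash
cat >> h.py <<'E'
def cmp(c,xy,box,z0=.04):
    i=c['img'].astype(int); u0,u1,v0,v1=box; mk=((i[...,0]-i[...,1]>50)&(i[...,2]-i[...,1]>-12))
    k=np.zeros_like(mk); k[v0:v1,u0:u1]=mk[v0:v1,u0:u1]; p=np.argwhere(k)[:,::-1]
    q=np.array([proj(c,[xy[0]+.026*np.cos(a),xy[1]+.026*np.sin(a),z]) for a in np.linspace(0,6.28,60) for z in(z0,z0+.028)])
    print('pred',q.min(0).round(1),q.max(0).round(1)); 
    for v in range(p[:,1].min(),p[:,1].max()+1,2): print(v,p[p[:,1]==v,0].min(),p[p[:,1]==v,0].max(),end='; ')
    print()
E
python3 - <<'E'
from h import *
cmp(load('s9'),mw(44,.8),(150,252,180,270))
E
```

```text
pred [201.2 226.4] [225.7 251.2]
231 204 206; 233 203 207; 235 202 211; 237 202 214; 239 203 219; 241 203 219; 243 203 220; 245 204 219; 247 205 220; 249 208 219;
```

```bash
python3 - <<'E'
from h import *
L=[(55,0,0,1),(65,0,0,2),(74,0,1,3)]+[(*arc(t),t+4,5) for t in (5,10,15,20,25,30)]
plan(L,.0465)
E
```

```text
[0.48162194 0.07072192 0.04619608] [7.08393279 0.217707  ] -0.0010744264992950006
{'x': 0.0218, 'y': -0.0016, 'z': -0.0007, 'ax': -0.0026, 'ay': 0.0043, 'az': -0.0004} mm 11.0
{'x': 0.0418, 'y': -0.0036, 'z': -0.0007, 'ax': -0.0026, 'ay': 0.0043, 'az': -0.0004} mm 21.0
{'x': 0.0597, 'y': -0.0043, 'z': -0.0007, 'ax': -0.0026, 'ay': 0.0042, 'az': -0.0337} mm 30.0
{'x': 0.0769, 'y': 0.0014, 'z': -0.0008, 'ax': -0.0029, 'ay': 0.0041, 'az': -0.3004} mm 38.0
{'x': 0.0929, 'y': 0.0059, 'z': -0.0008, 'ax': -0.0031, 'ay': 0.0039, 'az': -0.4671} mm 47.0
{'x': 0.1092, 'y': 0.0089, 'z': -0.0009, 'ax': -0.0033, 'ay': 0.0038, 'az': -0.6337} mm 55.0
{'x': 0.1257, 'y': 0.0105, 'z': -0.0009, 'ax': -0.0034, 'ay': 0.0037, 'az': -0.8004} mm 63.0
{'x': 0.1423, 'y': 0.0107, 'z': -0.0009, 'ax': -0.0036, 'ay': 0.0035, 'az': -0.9671} mm 71.0
{'x': 0.1589, 'y': 0.0094, 'z': -0.001, 'ax': -0.0038, 'ay': 0.0034, 'az': -1.1337} mm 80.0
```

Request:
step_arm(
  series=[
    {"x": 0.011, "y": 0, "z": 0, "ax": 0, "ay": 0, "az": 0, "grip": 1},
    {"x": 0.022, "y": -0.001, "z": 0, "ax": 0, "ay": 0, "az": 0, "grip": 1},
    {"x": 0.032, "y": -0.002, "z": 0, "ax": 0, "ay": 0, "az": 0, "grip": 1},
    {"x": 0.042, "y": -0.003, "z": 0, "ax": 0, "ay": 0, "az": 0, "grip": 1},
    {"x": 0.051, "y": -0.004, "z": 0, "ax": 0, "ay": 0, "az": 0, "grip": 1},
    {"x": 0.06, "y": -0.003, "z": 0, "ax": 0, "ay": 0, "az": -0.05, "grip": 1},
    {"x": 0.068, "y": -0.001, "z": 0, "ax": 0, "ay": 0, "az": -0.18, "grip": 1},
    {"x": 0.077, "y": 0.001, "z": 0, "ax": 0, "ay": 0, "az": -0.3, "grip": 1},
    {"x": 0.093, "y": 0.006, "z": 0, "ax": 0, "ay": 0, "az": -0.47, "grip": 1},
    {"x": 0.109, "y": 0.009, "z": 0, "ax": 0, "ay": 0, "az": -0.63, "grip": 1},
    {"x": 0.126, "y": 0.01, "z": 0, "ax": 0, "ay": 0, "az": -0.8, "grip": 1},
    {"x": 0.126, "y": 0.01, "z": 0, "ax": 0, "ay": 0, "az": -0.8, "grip": 1},
  ],
)

```text
time: 14.5
tool_pos: [0.5461, 0.0775, 0.0465]
tcp_rot: [-2.998, -0.936, 0.0]
wrist_force: [-0.1, 0.1, 0.0]
width: 0.001
grip_force: 0.0
```

```bash
python3 - <<'E'
from h import *
s=bot.read_state();print(s['wrist_force'],s['joint_vel'].round(2))
c=shot('side','s10');cmp(c,mw(*arc(20)),(120,235,180,270));t=shot('top','t10')
cmp(t,mw(*arc(20)),(200,265,150,215))
plan([(*arc(t),t+4,5) for t in range(20,50,4)],.0465)
E
```

```text
[-0.12064207  0.14906952  0.00613458] [-0.   -0.01  0.03  0.    0.01  0.08]
pred [178.7 217.6] [203.2 241.7]
219 186 189; 221 182 190; 223 180 193; 225 179 195; 227 179 198; 229 180 199; 231 180 199; 233 181 199; 235 181 199; 237 188 199; 239 195 197; 
pred [225.7 164.9] [244.3 184.4]Traceback (most recent call last):
  File "<stdin>", line 4, in <module>
  File "h.py", line 61, in cmp
    for v in range(p[:,1].min(),p[:,1].max()+1,2): print(v,p[p[:,1]==v,0].min(),p[p[:,1]==v,0].max(),end='; ')
                   ~~~~~~~~~~^^
    return umr_minimum(a, axis, None, out, keepdims, initial, where)
ValueError: zero-size array to reduction operation minimum which has no identity
```

Soap is on the predicted arc (left edge at 179, bottom at about 240), so I'll continue.

```bash
python3 - <<'E'
from h import *
plan([(*arc(t),t+4,5) for t in range(22,48,3)],.0465)
E
```

```text
[0.54453504 0.07741234 0.04603768] [70.15064933 -4.82302632] 0.002254600402712226
{'x': 0.0054, 'y': 0.0032, 'z': -0.0009, 'ax': -0.0042, 'ay': 0.0027, 'az': -0.0701} mm 3.0
{'x': 0.0146, 'y': 0.0071, 'z': -0.001, 'ax': -0.0042, 'ay': 0.0026, 'az': -0.1701} mm 8.0
{'x': 0.0239, 'y': 0.0106, 'z': -0.001, 'ax': -0.0043, 'ay': 0.0025, 'az': -0.2701} mm 13.0
{'x': 0.0334, 'y': 0.0136, 'z': -0.001, 'ax': -0.0044, 'ay': 0.0024, 'az': -0.3701} mm 18.0
{'x': 0.0431, 'y': 0.0161, 'z': -0.001, 'ax': -0.0044, 'ay': 0.0023, 'az': -0.4701} mm 23.0
{'x': 0.0528, 'y': 0.0181, 'z': -0.001, 'ax': -0.0045, 'ay': 0.0022, 'az': -0.5701} mm 28.0
{'x': 0.0627, 'y': 0.0195, 'z': -0.0011, 'ax': -0.0046, 'ay': 0.0021, 'az': -0.6701} mm 33.0
{'x': 0.0726, 'y': 0.0205, 'z': -0.0011, 'ax': -0.0046, 'ay': 0.0019, 'az': -0.7701} mm 38.0
{'x': 0.0826, 'y': 0.0209, 'z': -0.0011, 'ax': -0.0047, 'ay': 0.0018, 'az': -0.8701} mm 43.0
```

Request:
step_arm(
  series=[
    {"x": 0.005, "y": 0.003, "z": -0.001, "ax": 0, "ay": 0, "az": -0.07, "grip": 1},
    {"x": 0.015, "y": 0.007, "z": -0.001, "ax": 0, "ay": 0, "az": -0.17, "grip": 1},
    {"x": 0.024, "y": 0.011, "z": -0.001, "ax": 0, "ay": 0, "az": -0.27, "grip": 1},
    {"x": 0.033, "y": 0.014, "z": -0.001, "ax": 0, "ay": 0, "az": -0.37, "grip": 1},
    {"x": 0.043, "y": 0.016, "z": -0.001, "ax": 0, "ay": 0, "az": -0.47, "grip": 1},
    {"x": 0.053, "y": 0.018, "z": -0.001, "ax": 0, "ay": 0, "az": -0.57, "grip": 1},
    {"x": 0.063, "y": 0.02, "z": -0.001, "ax": 0, "ay": 0, "az": -0.67, "grip": 1},
    {"x": 0.073, "y": 0.021, "z": -0.001, "ax": 0, "ay": 0, "az": -0.77, "grip": 1},
    {"x": 0.083, "y": 0.021, "z": -0.001, "ax": 0, "ay": 0, "az": -0.87, "grip": 1},
    {"x": 0.083, "y": 0.021, "z": -0.001, "ax": 0, "ay": 0, "az": -0.87, "grip": 1},
  ],
)

```text
time: 15.6
tool_pos: [0.5847, 0.0926, 0.0466]
tcp_rot: [-2.71, -1.586, 0.002]
wrist_force: [0.1, -0.3, -1.0]
width: 0.0
grip_force: 0.0
```

```bash
python3 - <<'E'
from h import *
s=bot.read_state();print(s['wrist_force'])
c=shot('side','s11');cmp(c,mw(*arc(46)),(120,225,170,270))
plan([(*arc(t),t+4,5) for t in range(48,74,3)],.0465)
E
```

```text
[ 0.06507311 -0.27433915 -1.01518994]
pred [160.6 217. ] [185.3 241.1]
170 124 132; 172 120 127; 174 120 122; 176 138 138; Traceback (most recent call last):
  File "<stdin>", line 3, in <module>
  File "h.py", line 61, in cmp
    for v in range(p[:,1].min(),p[:,1].max()+1,2): print(v,p[p[:,1]==v,0].min(),p[p[:,1]==v,0].max(),end='; ')
                                                           ~~~~~~~~~~~~~~~~~~^^
    return umr_minimum(a, axis, None, out, keepdims, initial, where)
ValueError: zero-size array to reduction operation minimum which has no identity
```

```bash
python3 - <<'E'
from h import *
cmp(load('s11'),mw(*arc(46)),(140,225,205,270))
plan([(*arc(t),t+4,5) for t in range(48,74,3)],.0465)
E
```

```text
pred [160.6 217. ] [185.3 241.1]
217 171 177; 219 166 181; 221 163 183; 223 162 183; 225 161 183; 227 161 183; 229 162 183; 231 163 183; 233 163 183; 235 164 182; 237 166 168; 
[0.58433486 0.09245855 0.0465391 ] [112.04427271   2.61594703] 5.072793003807166e-06
{'x': 0.0057, 'y': 0.0034, 'z': 0.0001, 'ax': -0.0049, 'ay': 0.0006, 'az': -0.0671} mm 3.0
{'x': 0.0148, 'y': 0.0074, 'z': 0.0001, 'ax': -0.005, 'ay': 0.0005, 'az': -0.1671} mm 8.0
{'x': 0.0241, 'y': 0.0109, 'z': 0.0, 'ax': -0.005, 'ay': 0.0003, 'az': -0.2671} mm 13.0
{'x': 0.0336, 'y': 0.0139, 'z': 0.0, 'ax': -0.005, 'ay': 0.0002, 'az': -0.3671} mm 18.0
{'x': 0.0433, 'y': 0.0164, 'z': 0.0, 'ax': -0.005, 'ay': 0.0001, 'az': -0.4671} mm 23.0
{'x': 0.0531, 'y': 0.0184, 'z': 0.0, 'ax': -0.005, 'ay': -0.0, 'az': -0.5671} mm 28.0
{'x': 0.0629, 'y': 0.0198, 'z': 0.0, 'ax': -0.005, 'ay': -0.0002, 'az': -0.6671} mm 33.0
{'x': 0.0728, 'y': 0.0208, 'z': -0.0, 'ax': -0.005, 'ay': -0.0003, 'az': -0.7671} mm 38.0
{'x': 0.0828, 'y': 0.0212, 'z': -0.0, 'ax': -0.005, 'ay': -0.0004, 'az': -0.8671} mm 43.0
```

Soap is exactly as predicted (left edge 161, top 217). I'll repeat the same arc step.

Request:
step_arm(
  series=[
    {"x": 0.005, "y": 0.003, "z": 0, "ax": 0, "ay": 0, "az": -0.07, "grip": 1},
    {"x": 0.015, "y": 0.007, "z": 0, "ax": 0, "ay": 0, "az": -0.17, "grip": 1},
    {"x": 0.024, "y": 0.011, "z": 0, "ax": 0, "ay": 0, "az": -0.27, "grip": 1},
    {"x": 0.033, "y": 0.014, "z": 0, "ax": 0, "ay": 0, "az": -0.37, "grip": 1},
    {"x": 0.043, "y": 0.016, "z": 0, "ax": 0, "ay": 0, "az": -0.47, "grip": 1},
    {"x": 0.053, "y": 0.018, "z": 0, "ax": 0, "ay": 0, "az": -0.57, "grip": 1},
    {"x": 0.063, "y": 0.02, "z": 0, "ax": 0, "ay": 0, "az": -0.67, "grip": 1},
    {"x": 0.073, "y": 0.021, "z": 0, "ax": 0, "ay": 0, "az": -0.77, "grip": 1},
    {"x": 0.083, "y": 0.021, "z": 0, "ax": 0, "ay": 0, "az": -0.87, "grip": 1},
    {"x": 0.083, "y": 0.021, "z": 0, "ax": 0, "ay": 0, "az": -0.87, "grip": 1},
  ],
)

```text
time: 16.65
tool_pos: [0.6139, 0.1236, 0.0465]
tcp_rot: [-2.282, -2.156, 0.001]
wrist_force: [0.4, -1.0, 0.4]
width: -0.0
grip_force: 0.0
```

```bash
python3 - <<'E'
from h import *
s=bot.read_state();print(s['wrist_force'],s['q'].round(2))
c=shot('side','s12')
plan([(*arc(t),min(t+4,90),4) for t in (75,78,81,84,87,90)]+[(165,y,90,3) for y in (97,104,112)],.0465)
cmp(c,mw(*arc(72)),(120,215,200,270))
E
```

```text
[ 0.42494305 -0.97329101  0.38943968] [0.16 0.35 1.87 0.   0.93 0.21]
[0.61371706 0.12342176 0.04646711] [146.63826284  27.6217423 ] -0.0008983502610664022
{'x': 0.0089, 'y': 0.0067, 'z': -0.0001, 'ax': -0.0048, 'ay': -0.0014, 'az': -0.0976} mm 6.0
{'x': 0.0182, 'y': 0.0105, 'z': -0.0001, 'ax': -0.0047, 'ay': -0.0016, 'az': -0.1976} mm 11.0
{'x': 0.0277, 'y': 0.0138, 'z': -0.0001, 'ax': -0.0047, 'ay': -0.0017, 'az': -0.2976} mm 15.0
{'x': 0.0374, 'y': 0.0167, 'z': -0.0001, 'ax': -0.0047, 'ay': -0.0018, 'az': -0.3976} mm 20.0
{'x': 0.047, 'y': 0.0177, 'z': -0.0001, 'ax': -0.0046, 'ay': -0.0019, 'az': -0.4642} mm 25.0
{'x': 0.0562, 'y': 0.0157, 'z': -0.0001, 'ax': -0.0046, 'ay': -0.0019, 'az': -0.4642} mm 29.0
{'x': 0.0702, 'y': 0.0142, 'z': -0.0001, 'ax': -0.0046, 'ay': -0.0019, 'az': -0.4642} mm 36.0
{'x': 0.0838, 'y': 0.0109, 'z': -0.0, 'ax': -0.0046, 'ay': -0.0019, 'az': -0.4642} mm 42.0
{'x': 0.0994, 'y': 0.007, 'z': -0.0, 'ax': -0.0046, 'ay': -0.0019, 'az': -0.4642} mm 50.0
pred [142.4 221.1] [167.7 245.6]
222 150 159; 224 145 163; 226 143 164; 228 143 165; 230 143 165; 232 143 165; 234 144 165; 236 144 165; 238 145 163; 240 146 160; 242 147 156;
```

Request:
step_arm(
  series=[
    {"x": 0.009, "y": 0.007, "z": 0, "ax": 0, "ay": 0, "az": -0.1, "grip": 1},
    {"x": 0.018, "y": 0.011, "z": 0, "ax": 0, "ay": 0, "az": -0.2, "grip": 1},
    {"x": 0.028, "y": 0.014, "z": 0, "ax": 0, "ay": 0, "az": -0.3, "grip": 1},
    {"x": 0.037, "y": 0.017, "z": 0, "ax": 0, "ay": 0, "az": -0.4, "grip": 1},
    {"x": 0.047, "y": 0.017, "z": 0, "ax": 0, "ay": 0, "az": -0.46, "grip": 1},
    {"x": 0.056, "y": 0.016, "z": 0, "ax": 0, "ay": 0, "az": -0.46, "grip": 1},
    {"x": 0.07, "y": 0.014, "z": 0, "ax": 0, "ay": 0, "az": -0.46, "grip": 1},
    {"x": 0.084, "y": 0.011, "z": 0, "ax": 0, "ay": 0, "az": -0.46, "grip": 1},
    {"x": 0.099, "y": 0.007, "z": 0, "ax": 0, "ay": 0, "az": -0.46, "grip": 1},
    {"x": 0.099, "y": 0.007, "z": 0, "ax": 0, "ay": 0, "az": -0.46, "grip": 1},
  ],
)

```text
time: 17.7
tool_pos: [0.62, 0.1739, 0.0467]
tcp_rot: [-2.004, -2.417, 0.001]
wrist_force: [0.8, 0.7, 0.3]
width: -0.002
grip_force: 0.0
```

```bash
python3 - <<'E'
from h import *
s=bot.read_state();print(s['wrist_force'],s['q'].round(2))
c=shot('side','s13')
plan([(165,y,90,1) for y in (120,140,160,165)],.0465)
cmp(c,mw(165,112),(105,180,215,270))
E
```

```text
[0.77924579 0.70872196 0.28744719] [0.23 0.37 1.83 0.   0.94 0.05]
[0.62016986 0.17342102 0.04663151] [162.21186724  75.56992292] 0.0014792470932649758
{'x': 0.0149, 'y': 0.0036, 'z': 0.0003, 'ax': -0.0034, 'ay': -0.0026, 'az': 0.0012} mm 8.0
{'x': 0.0549, 'y': 0.0036, 'z': 0.0003, 'ax': -0.0034, 'ay': -0.0026, 'az': 0.0012} mm 27.0
{'x': 0.0949, 'y': 0.0036, 'z': 0.0004, 'ax': -0.0034, 'ay': -0.0026, 'az': 0.0012} mm 47.0
{'x': 0.1049, 'y': 0.0036, 'z': 0.0004, 'ax': -0.0034, 'ay': -0.0026, 'az': 0.0012} mm 52.0
pred [123.8 231.4] [150.1 256.7]
233 128 140; 235 125 145; 237 123 146; 239 123 146; 241 123 146; 243 123 146; 245 124 147; 247 127 147; 249 131 146; 251 134 142; 253 136 140; 255 136 137;
```

Request:
step_arm(
  series=[
    {"x": 0.012, "y": 0.002, "z": 0, "ax": 0, "ay": 0, "az": 0, "grip": 1},
    {"x": 0.026, "y": 0.003, "z": 0, "ax": 0, "ay": 0, "az": 0, "grip": 1},
    {"x": 0.04, "y": 0.003, "z": 0, "ax": 0, "ay": 0, "az": 0, "grip": 1},
    {"x": 0.054, "y": 0.003, "z": 0, "ax": 0, "ay": 0, "az": 0, "grip": 1},
    {"x": 0.066, "y": 0.003, "z": 0, "ax": 0, "ay": 0, "az": 0, "grip": 1},
    {"x": 0.078, "y": 0.003, "z": 0, "ax": 0, "ay": 0, "az": 0, "grip": 1},
    {"x": 0.086, "y": 0.003, "z": 0, "ax": 0, "ay": 0, "az": 0, "grip": 1},
    {"x": 0.09, "y": 0.003, "z": 0, "ax": 0, "ay": 0, "az": 0, "grip": 1},
    {"x": 0.094, "y": 0.003, "z": 0, "ax": 0, "ay": 0, "az": 0, "grip": 1},
  ],
)

```text
time: 18.65
tool_pos: [0.6131, 0.2193, 0.0467]
tcp_rot: [-2.005, -2.416, 0.001]
wrist_force: [0.4, -0.5, -0.2]
width: 0.001
grip_force: 0.1
```

Request:
step_arm(
  series=[
    {"x": 0.004, "y": 0, "z": 0, "ax": 0, "ay": 0, "az": 0, "grip": 1},
    {"x": 0.008, "y": 0, "z": 0, "ax": 0, "ay": 0, "az": 0, "grip": 1},
    {"x": 0.008, "y": 0, "z": 0, "ax": 0, "ay": 0, "az": 0, "grip": 1},
  ],
)

```text
time: 18.95
tool_pos: [0.6124, 0.2232, 0.0467]
tcp_rot: [-2.005, -2.416, 0.001]
wrist_force: [-0.6, -0.8, 0.8]
width: 0.002
grip_force: 0.0
```

Request:
step_arm(
  series=[
    {"x": 0.003, "y": 0, "z": 0, "ax": 0, "ay": 0, "az": 0, "grip": 1},
    {"x": 0.005, "y": 0, "z": 0, "ax": 0, "ay": 0, "az": 0, "grip": 1},
    {"x": 0.005, "y": 0, "z": 0, "ax": 0, "ay": 0, "az": 0, "grip": 1},
  ],
)

```text
time: 19.25
tool_pos: [0.6121, 0.2249, 0.0467]
tcp_rot: [-2.005, -2.417, 0.002]
wrist_force: [0.2, -3.0, 0.8]
width: -0.004
grip_force: 1.6
```

Request:
step_arm(
  series=[
    {"x": 0.003, "y": 0, "z": 0, "ax": 0, "ay": 0, "az": 0, "grip": 1},
    {"x": 0.003, "y": 0, "z": 0, "ax": 0, "ay": 0, "az": 0, "grip": 1},
  ],
)

```text
time: 19.45
tool_pos: [0.6121, 0.225, 0.0467]
tcp_rot: [-2.006, -2.418, 0.004]
wrist_force: [1.6, -7.8, 0.3]
width: -0.0
grip_force: 3.9
```

```bash
python3 - <<'E'
from h import *
s=bot.read_state();print(s['wrist_force'],wm(s['tool_pos']))
E
```

```text
[ 1.59410381 -7.80192705  0.33237989] [163.77307625 127.78077501]
```

The tool is at lane y 127.8, which puts the soap centre at 164.8. With the 8 N reaction, the soap is against the stop. I'll back off straight, rise, and look.

Request:
step_arm(
  series=[
    {"x": -0.01, "y": 0, "z": 0, "ax": 0, "ay": 0, "az": 0, "grip": 1},
    {"x": -0.04, "y": 0, "z": 0, "ax": 0, "ay": 0, "az": 0, "grip": 1},
    {"x": -0.04, "y": 0, "z": -0.08, "ax": 0, "ay": 0, "az": 0, "grip": 1},
    {"x": -0.04, "y": 0, "z": -0.16, "ax": 0, "ay": 0, "az": 0, "grip": 1},
    {"x": -0.1, "y": 0, "z": -0.25, "ax": 0, "ay": 0, "az": 0, "grip": 1},
    {"x": -0.2, "y": 0, "z": -0.3, "ax": 0, "ay": 0, "az": 0, "grip": 1},
    {"x": -0.3, "y": 0, "z": -0.3, "ax": 0, "ay": 0, "az": 0, "grip": 1},
    {"x": -0.4, "y": 0, "z": -0.3, "ax": 0, "ay": 0, "az": 0, "grip": 1},
    {"x": -0.5, "y": 0, "z": -0.3, "ax": 0, "ay": 0, "az": 0, "grip": 1},
    {"x": -0.5, "y": 0, "z": -0.3, "ax": 0, "ay": 0, "az": 0, "grip": 1},
    {"x": -0.5, "y": 0, "z": -0.3, "ax": 0, "ay": 0, "az": 0, "grip": 1},
  ],
)

```text
time: 20.55
tool_pos: [0.6581, -0.0212, 0.1962]
tcp_rot: [-2.009, -2.412, 0.0]
wrist_force: [0.0, 0.1, 0.0]
width: -0.002
grip_force: 0.0
```

```bash
python3 - <<'E'
from h import *
s=bot.read_state();print(s['tool_pos'],abs(s['joint_vel']).max())
c=shot('top','t14');d=shot('side','s14')
a=c['img'][:,:,::-1];b=d['img'][:,:,::-1]
print('home in top',proj(c,[*mw(165,165),.068]),'side',proj(d,[*mw(165,165),.068]))
m=np.vstack([np.hstack([cv2.resize(a[125:225,130:280],(400,267),interpolation=2),cv2.resize(a[150:250,300:450],(400,267),interpolation=2)]),np.hstack([cv2.resize(b[190:290,70:220],(400,267),interpolation=2),cv2.resize(b[140:240,240:390],(400,267),interpolation=2)])])
cv2.imwrite('pics/v14.png',m)
E
```

```text
[ 0.65810582 -0.02122184  0.19620227] 0.05361701472572299
home in top [177.19459559 164.00496221] side [117.11679136 251.54872899]
```

View pics/v14.png

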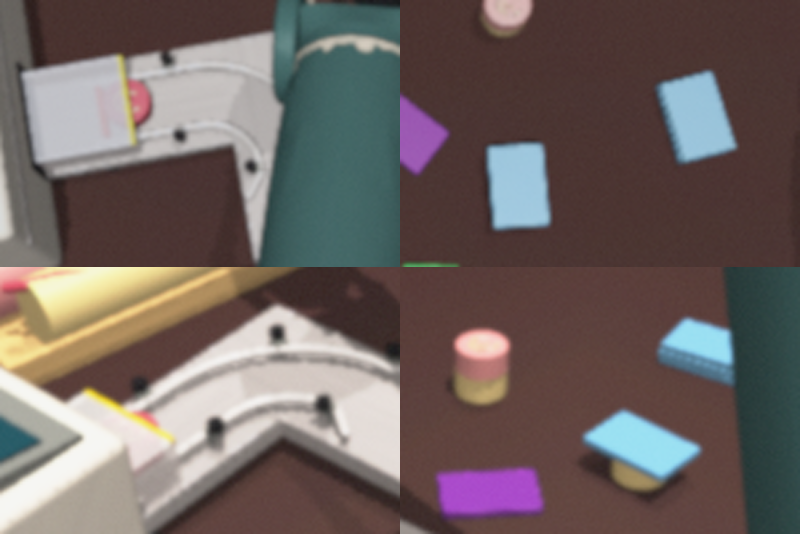

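The soap's trailing edge shows at crop (151,103), half under the guard. The pile is three plates squared at (697,117), and the lower stack and tower are intact. I'll do one numeric check of that edge, then hand in.

```bash
python3 - <<'E'
from h import *
c=load('t14'); i=c['img'].astype(int); mk=(i[...,0]-i[...,1]>50); r=np.argwhere(mk[155:175,176:200])
e=r[:,1].max()+176.5; p=max(proj(c,[*mw(165+26*np.cos(a),165+26*np.sin(a)),.068])[0] for a in np.linspace(0,6.28,90))
print('edge seen',e,'expected',p)
if abs(e-p)<1.5: print(bot.finish_job())
E
```

```text
edge seen 186.5 expected 186.14448346606156
the job is handed in; nothing more can be done
None
```

The job is handed in: the top plate lies squarely on the pile, the rose soap is home against the red stop (its edge is within about 1 mm of where it should be in the image), and the rest of the stack, pile and table looks undisturbed, all in about 21 s.

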